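Put the peeler away in the press-and-slide tool box

ROBOT

A 6-joint arm with a two-finger parallel gripper is mounted at the origin on a cart in front of the work surface, level with it; the furniture and walls round the work are solid. World frame = base frame: x ahead of the robot, y to its left, z up, the work surface at z = 0. Lengths are in m, angles in degrees, forces in N, time in s.
With the tool pointing down it reaches from about 0.4 to 0.825 m from the base axis. Payload 7 kg.
Tool frame: the origin (TCP) lies between the finger pads; the fingertips stand 25 mm ahead of it and the grasp point (between the pads) lies 6 mm ahead of it; z points along the fingers, y is the line along which they close (so a half turn about z gives the same grasp; the last joint's range is limited). The gripper opens to 88 mm and grips with 3 to 60 N. Pads are 19 mm wide; open, the fingers measure 130 mm over their backs; the gripper's body (78 mm by 193 mm) begins 47 mm behind the grasp point.
Start: joints at [85.72, 20.546, 0.682, 0, -70.136, -16.507], TCP at [0.24, 0.631, 0.252] pointing down, gripper open.
Joint ranges: [-176.03, 176.03], [-82.01, 121.73], [-58.28, 71.71], [-173.87, 95.51], [-174.79, -0.11], [-173.66, 173.66]. Speed limits (degrees/s): [136.94, 136.94, 172.46, 180, 180, 180].

INTERFACE

Orientations are given as [roll, pitch, yaw] about the fixed x, y, z axes, in that order (R = Rz(yaw) Ry(pitch) Rx(roll)).
In Python, from plant import ctrl gives the robot as it stands.
- The arm moves only by the shell command python3 drive.py 'ROWS'. ROWS is a JSON list of rows, 1 to 8 of them, each of 5 numbers: dx, dy, dz in m, then a turn about the tool's z in degrees, then the finger opening in m; each row is the pose to reach, as a shift and turn from the pose commanded when the command began, along the tool's axes at that moment; what a row does not reach only later rows make up. A row lasts 1/8 s, in which the tool goes at most 0.0625 m and 10.7 degrees, less where a joint would pass 70% of its speed; a pose out of reach is approached as far as the arm can. The fingers move at their own pace and stop on an object; the grip force is fixed at half the most. Time passes only in rows, so rows that do not move let the fingers close. It prints the time, the measured TCP pose, the force, the opening and the grip force at its end.
- ctrl.get_obs(): the state, without advancing time (a new reading comes with each control period).
- ctrl.snapshot(name): name is "scene" or "top" or "wrist"; returns a dict with "frame" (400x640x3 uint8, red, green, blue), "z_map" (400x640 float32, m along the optical axis (not along the pixel's ray), 0 where there is no reading), "fovy" (degrees; the focal length in pixels is half the picture's height over the tangent of half this angle, whatever the lens; pixels are square), "cx", "cy" (the principal point, pixels), "R" (3x3) and "t" (3): a world point X has camera coordinates R X + t; the wrist camera has in their place "T_tool_cam" (4x4, takes a point from camera to tool coordinates, whose origin is the TCP and whose axes are the flange's). Camera axes: x right, y down, z forward; pixel columns grow to the right and rows downward; lengths in m; the calibration is good to about 2 mm. A picture is of the moment at which its call begins: read the wrist's pose just before it.
- ctrl.close_job(): hands the job in; it is judged then, once.
The state is a dict: "clock": time; "joint_pos": joint angles; "qvel": joint speeds; "tau": joint torques, N m; "tool_pos": TCP position; "orientation": TCP orientation; "force": force on the tool from outside, world axes, zero at the start; "moment": the same for the moment, N m; "opening": finger opening in m; "gripper_force": force on a finger pad.
Only numpy, scipy, OpenCV 4.12 (cv2) and the standard library are available. Lean on these libraries where they do the work, as an engineer would, in place of code of your own. Each camera call takes 0.05 s, during which the arm holds its last target. There are 200 camera calls.

TASK

Put the peeler away in the child-safe tool box. First take whatever stands in the way of the sliding lid and stand it upright on the worktop, clear of the lid's run; then press the release tab down while sliding the lid fully open, lay the peeler flat in the box (do not drop it), and slide the lid fully shut so that the tab springs up and locks it. Do not let the lid push into anything, do not knock the tin, spice jar or salt shaker over, and leave the garlic and the lime where they are.

Things in the scene. Friction and masses are not known exactly. Their poses are not given: they have to be found in the camera images.
- tool_box: Child-safe box for sharp tools, white plastic, 212 mm long, 106 wide, 52 high; does not move. Origin: centre of its underside, on the worktop; z up, x along its length, y across. The grey lid slides out toward the box's -x (the robot's left) in grooves of the side walls, under 8 mm wide lips 52 mm above the worktop.
- box_in (a point): On the cavity floor, at box x = +6 mm, 5 mm above the worktop: below the middle of the mouth when the lid is fully open; the mouth is then clear from box x = -87 to +100 mm. The cavity is 86 mm wide. The catch's small ribs reach 6 mm in from both side walls at box x = +38 to +42 mm, 37 mm and more above the worktop.
- box_lid (a joint): How far the lid is open, m: 0 shut, 0.186 fully open (end stop). Slab 94 mm wide, 4 thick, top face 48 mm above the worktop; shut, it spans box x = -105 to +99 mm; fully open, its front edge is at box x = -291 mm. Friction about 1.5 N. Locked at about 0.002 unless the tab is pressed; past the catch after 0.012 of sliding, when the tab may be let go.
- box_tab (a joint): How far the release tab is pressed down, m: 0 up (springs back), 0.006 fully down. Takes 2 N to start, 6.5 N fully down; the catch is free from about 0.0045. Sliding the lid shut, the catch's slope presses the tab down by itself (push of about 6 N) and lets it spring up at the end; or hold it down and let go when shut.
- tab_top (a point): Middle of the floor of the tab's thumb dish, on the lid; 48 mm above the worktop when up, at box x = +55 mm when the lid is shut; moves with lid and tab. The dish is 44 mm long (box x), 50 wide (box y), with a ridge at each x end, 9 mm high above its floor, 7 thick, 46 wide, on which a finger can push the lid either way.
- lid_ridge (a point): Top middle of the ridge along the lid's front (-x) edge: 78 mm wide, 6 mm thick, its top 57 mm above the worktop, 9 mm above the lid. At box x = -101 mm when shut. One can push the lid shut on it (with the lid open it is toward the fridge, so mind the arm).
- peeler: Vegetable peeler, black handle and thin steel blade, 170 mm long, lying flat. Origin: middle of its length, on its underside; x along it toward the blade. Handle: x from -85 to +20 mm, 24 mm wide, 17 mm high. Blade: x from +15 to +85 mm, 14 mm wide, 6 mm high. About 80 g; balances near x = -30 mm. Its underside is rounded, so it may lie tilted by 0.08 rad.
- tin: Small round food tin, 57 mm diameter, 72 mm high, up to 0.25 kg. Origin: centre of its underside; z up. It or one of the next two stands in the way of the lid.
- spice_jar: Squarish spice jar with a round cap, 44 mm across, 97 mm high, cap 45 mm in diameter from 76 mm up. Origin: centre of its underside; z up; faces along x and y.
- salt_shaker: Salt shaker, 44 mm across up to 74 mm, top 34 mm across, 90 mm high. Origin: centre of its underside; z up.
- garlic: Garlic bulb, 60 mm across, 58 mm high, a bystander. Origin: centre of its underside.
- lime: Lime, 60 mm long, 48 mm thick, a bystander. Origin: on its underside as it lies at the start, below its middle. Round all these the worktop is free from 0.40 to 0.72 m ahead of the robot and from 0.30 m left to 0.28 m right of it; behind stand a mug, a pepper mill (170 mm high), a canister and a leaning board, on the right is the hob, on the left the fridge.

How it is judged:
By the outcome, as a careful person would: the job done as asked, in the order asked, and still so for the second after the job is handed in, with the robot touching nothing.
It also fails if it takes over 70 s, if anything falls off the work surface, if the arm or the gripper's body presses on something with over 40 N, if the wrist force passes 120 N, or if a joint passes its speed limit or range.

## Working session

There is one attempt and no reset: what is moved stays moved. The work goes in short steps, Python scripts to look and compute and a shell command to move; the robot and the scene stay as the last step left them, time stands still between calls to the robot, and variables do not carry over. Pictures are saved under pics/ and viewed, at most 10 in all, crops included, and the job is handed in when it is done.

```bash
ls; mkdir -p pics; cat > h.py <<'E'
import numpy as np,cv2
from plant import ctrl
def snap(n,save=None):
    s=ctrl.snapshot(n); s["f"]=200/np.tan(np.radians(s["fovy"])/2)
    if save: cv2.imwrite("pics/"+save,s["frame"][:,:,::-1])
    return s
def cloud(s):
    v,u=np.mgrid[0:400,0:640]; z=s["z_map"]
    P=np.stack([(u-s["cx"])/s["f"]*z,(v-s["cy"])/s["f"]*z,z],-1)
    W=(P-s["t"])@s["R"]; W[z==0]=np.nan
    return W
def ray(s,u,v,h):
    d=np.array([(u-s["cx"])/s["f"],(v-s["cy"])/s["f"],1])@s["R"]; o=-s["R"].T@s["t"]
    return o+d*(h-o[2])/d[2]
E
python3 - <<'E'
from h import *
o=ctrl.get_obs(); print({k:np.round(v,3) for k,v in o.items()})
for n in("top","scene"):
    s=snap(n,n+"0.png"); print(n,s["fovy"],s["cx"],s["cy"],-s["R"].T@s["t"]); np.savez(n+"0.npz",**s)
E
```

```text
drive.py
pics
plant.py
{'clock': np.float64(0.0), 'joint_pos': array([ 8.5722e+01,  2.0591e+01,  6.3300e-01, -2.0000e-02, -7.0136e+01,
       -1.6508e+01]), 'qvel': array([ 0.034,  0.081,  0.004,  0.046, -0.035,  0.035]), 'tau': array([-1.0000e-03, -5.8272e+01,  2.9304e+01,  6.9970e+00,  7.0000e-03,
       -0.0000e+00]), 'tool_pos': array([0.239, 0.631, 0.251]), 'orientation': array([ 1.79905e+02, -9.00000e-03, -2.07920e+01]), 'force': array([ 0.808, -0.472, -0.086]), 'moment': array([ 0.031,  0.016, -0.023]), 'gripper_force': np.float64(0.0), 'opening': np.float64(0.088)}
top 56.89437344209018 319.0471643375103 190.2560280910514 [ 0.5804595  -0.04393206  0.90649701]
scene 55.35764113631608 319.78604572111453 202.49830030320834 [0.11688786 0.2223182  0.69682656]
```

View pics/top0.png

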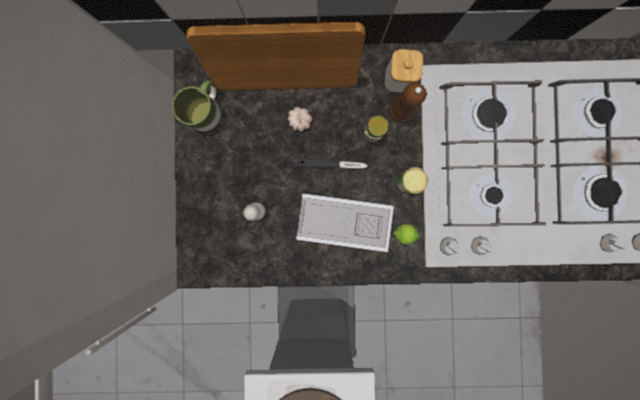

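View pics/scene0.png

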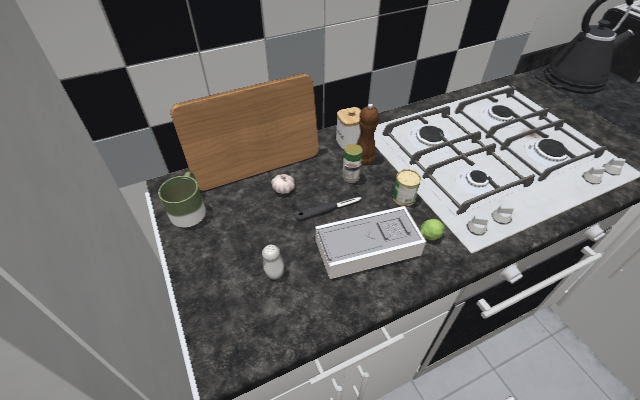

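Top view: box at about (345,222) with the tab at its right end, peeler at (300–367,163) with its blade to the right, salt shaker (254,212) in the lid's run. Tin (414,180), spice jar (377,127), garlic (299,119) and lime (406,234) are out of the way. The scene view shows the same layout.

```bash
cat > m.py <<'E'
from h import *
from scipy import ndimage as nd
s=dict(np.load("top0.npz")); W=cloud(s); H=W[...,2]
print("table z",np.nanmedian(H[240:280,200:290]))
def show(n,m):
    p=W[m]; p=p[~np.isnan(p[:,0])]
    xy=p[:,:2].astype(np.float32); r=cv2.minAreaRect(xy)
    print(n,len(p),"c",np.round(r[0],4),"size",np.round(r[1],3),"ang",round(r[2],1),"z med/max",np.round([np.median(p[:,2]),p[:,2].max()],3),"mean",np.round(xy.mean(0),4))
def win(u0,u1,v0,v1):
    m=np.zeros((400,640),bool); m[v0:v1,u0:u1]=1; return m
show("salt",win(235,275,195,228)&(H>.08)); show("tin",win(395,432,160,200)&(H>.06))
show("spice",win(360,392,108,145)&(H>.085)); show("garlic",win(280,318,100,136)&(H>.03))
show("lime",win(393,422,221,248)&(H>.03))
show("box",win(290,396,188,256)&(H>.035)&(H<.07))
show("boxlip",win(290,396,188,256)&(H>.0495)&(H<.07))
show("peel",win(292,375,150,176)&(H>.004)&(H<.04))
F=s["frame"].astype(int).sum(2); hs=cv2.cvtColor(s["frame"],cv2.COLOR_RGB2HSV)
# box top outline by brightness, rays onto z=0.052
m=(win(290,398,186,256)&(F>380)&(hs[...,1]<60)).astype(np.uint8)
c=max(cv2.findContours(m,0,1)[0],key=cv2.contourArea)[:,0]
q=np.array([ray(s,u,v,.052)[:2] for u,v in c],np.float32); r=cv2.minAreaRect(q); print("boxray",r,cv2.boxPoints(r))
m=(win(335,375,155,172)&(F>330)).astype(np.uint8)
c=max(cv2.findContours(m,0,1)[0],key=cv2.contourArea)[:,0]
q=np.array([ray(s,u,v,.006)[:2] for u,v in c],np.float32); print("blade",cv2.minAreaRect(q))
s2=dict(np.load("scene0.npz"));W2=cloud(s2);H2=W2[...,2]
print("scene table",np.nanmedian(H2[300:340,250:330]))
for n,c,lo in(("salt",(.52,.1),.08),("tin",(.6,-.18),.06),("spice",(.69,-.13),.085)):pass
b=(abs(W2[...,0]-.5)<.14)&(abs(W2[...,1]+.09)<.16)
p=W2[b&(H2>.045)&(H2<.06)];print("scene box",cv2.minAreaRect(p[:,:2].astype(np.float32)))
p=W2[(abs(W2[...,1]-.1)<.08)&(abs(W2[...,0]-.52)<.08)&(H2>.03)];print("scene salt",np.nanmean(p,0),p.max(0),p.min(0))
E
python3 m.py;python3 - <<'E'
import cv2
im=cv2.imread('pics/top0.png')[145:260,235:435]
cv2.imwrite('pics/c1.png',cv2.resize(im,None,fx=4,fy=4,interpolation=2))
E
```

```text
(no output)
```

View pics/c1.png

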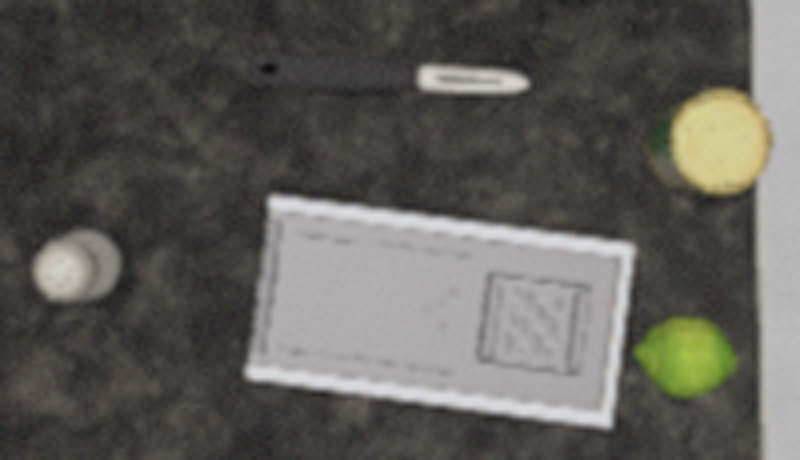

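The crop confirms the box edges, the peeler's handle on the left and its blade on the right, and that only the shaker is in the lid's way. Next I measure the fridge boundary so the arm can come in safely.

```bash
python3 - <<'E'
from h import *
for n in("top","scene"):
    s=dict(np.load(n+"0.npz"));W=cloud(s)
    m=(W[...,1]>.2)&(W[...,2]>.1)&(W[...,0]<.75)&(W[...,2]<.6)
    p=W[m]; print(n,len(p))
    for lo in np.arange(.05,.75,.06):
        q=p[(p[:,0]>=lo)&(p[:,0]<lo+.06)]
        if len(q): print(round(lo,2),len(q),"ymin %.3f ymed %.3f z %.2f-%.2f"%(q[:,1].min(),np.median(q[:,1]),q[:,2].min(),q[:,2].max()))
s=dict(np.load("top0.npz"));
for v in(260,280,300,340): print(v,np.round([cloud(s)[v,u] for u in(60,120,150,170,185)],2).tolist())
# peeler
W=cloud(s);H=W[...,2]; m=np.zeros(H.shape,bool); m[155:172,292:372]=1
p=W[m&(H>.005)&(abs(W[...,0]-.66)<.022)]; x=p[:,1]
for a in np.arange(-.16,.05,.015):
    q=p[(x>=a)&(x<a+.015)]
    if len(q)>3: print("peel y%.3f n%d x %.3f..%.3f mean %.4f z %.3f"%(a+.0075,len(q),q[:,0].min(),q[:,0].max(),q[:,0].mean(),np.median(q[:,2])))
E
```

```text
top 34455
0.23 121 ymin 0.411 ymed 0.413 z 0.10-0.19
0.29 2458 ymin 0.378 ymed 0.380 z 0.10-0.43
0.35 4819 ymin 0.376 ymed 0.380 z 0.10-0.43
0.41 4856 ymin 0.376 ymed 0.379 z 0.10-0.43
0.47 4827 ymin 0.376 ymed 0.379 z 0.10-0.43
0.53 4826 ymin 0.376 ymed 0.379 z 0.10-0.43
0.59 4716 ymin 0.376 ymed 0.379 z 0.10-0.43
0.65 4705 ymin 0.376 ymed 0.379 z 0.10-0.43
0.71 3127 ymin 0.376 ymed 0.379 z 0.10-0.43
scene 34112
0.29 6098 ymin 0.381 ymed 0.383 z 0.18-0.43
0.35 7003 ymin 0.380 ymed 0.382 z 0.10-0.44
0.41 5501 ymin 0.380 ymed 0.381 z 0.10-0.44
0.47 4477 ymin 0.380 ymed 0.381 z 0.10-0.45
0.53 3704 ymin 0.380 ymed 0.381 z 0.10-0.46
0.59 3124 ymin 0.381 ymed 0.382 z 0.10-0.47
0.65 2647 ymin 0.381 ymed 0.382 z 0.10-0.47
0.71 1558 ymin 0.381 ymed 0.382 z 0.10-0.48
260 [[0.49, 0.38, 0.32], [0.46, 0.38, 0.14], [0.43, 0.38, 0.01], [0.41, 0.38, -0.1], [0.43, 0.3, -0.0]]
280 [[0.46, 0.38, 0.32], [0.42, 0.38, 0.14], [0.39, 0.38, 0.01], [0.36, 0.38, -0.1], [0.38, 0.3, -0.0]]
300 [[0.42, 0.38, 0.32], [0.37, 0.38, 0.14], [0.34, 0.38, 0.01], [0.09, 0.72, -0.91], [0.09, 0.64, -0.9]]
340 [[0.36, 0.38, 0.32], [-0.1, 0.97, -0.91], [-0.11, 0.82, -0.9], [-0.11, 0.73, -0.92], [-0.11, 0.65, -0.91]]
peel y-0.152 n11 x 0.649..0.674 mean 0.6548 z 0.008
peel y-0.138 n30 x 0.649..0.660 mean 0.6543 z 0.009
peel y-0.123 n29 x 0.650..0.660 mean 0.6548 z 0.009
peel y-0.108 n35 x 0.650..0.663 mean 0.6565 z 0.008
peel y-0.093 n35 x 0.650..0.663 mean 0.6571 z 0.008
peel y-0.078 n46 x 0.650..0.668 mean 0.6580 z 0.015
peel y-0.063 n50 x 0.651..0.671 mean 0.6596 z 0.015
peel y-0.048 n57 x 0.649..0.671 mean 0.6601 z 0.015
peel y-0.033 n58 x 0.651..0.674 mean 0.6619 z 0.014
peel y-0.018 n65 x 0.652..0.674 mean 0.6632 z 0.013
peel y-0.003 n63 x 0.652..0.674 mean 0.6629 z 0.012
peel y0.012 n41 x 0.653..0.675 mean 0.6643 z 0.011
```

```bash
python3 - <<'E'
from h import *
for n in("top","scene"):
    s=dict(np.load(n+"0.npz"));W=cloud(s)
    p=W[(W[...,1]>.33)&(W[...,2]>-.4)&(W[...,0]<.34)&(W[...,0]>-.1)]
    for lo in np.arange(.1,.34,.02):
        q=p[(p[:,0]>=lo)&(p[:,0]<lo+.02)]
        if len(q): print(n,round(lo,2),len(q),"y %.3f..%.3f z %.2f..%.2f"%(q[:,1].min(),q[:,1].max(),q[:,2].min(),q[:,2].max()))
s=snap("wrist"); z=s["z_map"]; print("wrist z",np.nanmin(z[z>0]),np.median(z[z>0])); print(s["T_tool_cam"].round(3))
E
```

```text
top 0.28 451 y 0.411..0.424 z -0.09..0.19
top 0.3 1 y 0.414..0.414 z 0.16..0.16
top 0.32 1904 y 0.377..0.383 z -0.16..0.43
scene 0.3 6 y 0.401..0.408 z 0.32..0.38
scene 0.32 4943 y 0.381..0.428 z 0.21..0.43
wrist z 0.050000206 0.25307342
[[ 0.    -0.958 -0.288  0.078]
 [ 1.     0.     0.     0.   ]
 [-0.    -0.288  0.958 -0.134]
 [ 0.     0.     0.     1.   ]]
```

```bash
cat > go.py <<'E'
# usage: go.py x,y,z,yaw ...  -> shift in tool axes from present pose
import sys; from h import *
from scipy.spatial.transform import Rotation as Ro
o=ctrl.get_obs(); R=Ro.from_euler('xyz',o["orientation"],degrees=True).as_matrix(); y0=o["orientation"][2]
print("now",np.round(o["tool_pos"],4),np.round(o["orientation"],1),"j",np.round(o["joint_pos"],0),"F",np.round(o["force"],1),"op",o["opening"].round(4),"t",o["clock"].round(2))
for a in sys.argv[1:]:
    v=[float(c) for c in a.split(",")]
    d=R.T@(np.array(v[:3])-o["tool_pos"]); t=-((v[3]-y0+180)%360-180)
    print(a,np.round(d,4),"turn",round(t,1))
E
python3 go.py .12,.6,.252,-20.8 .15,.394,.252,-110.8
```

```text
Traceback (most recent call last):
  File "go.py", line 5, in <module>
    print("now",np.round(o["tool_pos"],4),np.round(o["orientation"],1),"j",np.round(o["joint_pos"],0),"F",np.round(o["force"],1),"op",o["opening"].round(4),"t",o["clock"].round(2))
                                                                                                                                      ^^^^^^^^^^^^^^^^^^
AttributeError: 'float' object has no attribute 'round'
```

```bash
sed -i 's/o\["opening"\].round(4)/round(o["opening"],4)/; s/o\["clock"\].round(2)/round(o["clock"],2)/' go.py
python3 go.py .12,.6,.252,-20.8 .15,.394,.252,-110.8
```

```text
now [0.2395 0.6307 0.2508] [179.9  -0.  -20.8] j [ 86.  21.   1.  -0. -70. -17.] F [ 0.3 -0.8  1.2] op 0.0879 t 0.15
.12,.6,.252,-20.8 [-0.1008  0.0711 -0.0011] turn 0.0
.15,.394,.252,-110.8 [ 0.0004  0.2531 -0.0008] turn 90.0
```

```bash
python3 drive.py '[[-0.05,0.035,0,0,0.088],[-0.1,0.07,0,0,0.088],[-0.1,0.07,0,0,0.088],[-0.08,0.12,0,10,0.088],[-0.06,0.16,0,20,0.088],[-0.03,0.2,0,30,0.088],[0,0.25,0,40,0.088],[0,0.25,0,50,0.088]]'; python3 go.py .15,.394,.252,-110.8
```

```text
clock: 1.15
tool_pos: [0.1518, 0.3939, 0.252]
orientation: [180.0, 0.1, -71.2]
force: [0.1, 0.6, 0.6]
opening: 0.0873
gripper_force: 0.0
now [0.1518 0.3939 0.252 ] [ 1.80e+02  1.00e-01 -7.12e+01] j [ 96.  -4. -29.  -0. -65. -77.] F [0.1 0.6 0.6] op 0.0873 t 1.15
.15,.394,.252,-110.8 [-0.0006  0.0017 -0.    ] turn 39.6
```

```bash
python3 drive.py '[[0,0,0,10,0.088],[0,0,0,20,0.088],[0,0,0,30,0.088],[0,0,0,40,0.088]]'; python3 go.py .22,.358,.252,-121 .26,.33,.252,-128 .3,.294,.252,-136 .34,.247,.252,-144 .37,.2,.252,-140
```

```text
clock: 1.65
tool_pos: [0.1513, 0.3973, 0.2516]
orientation: [-180.0, -0.0, -111.2]
force: [0.4, 0.6, -0.9]
opening: 0.0878
gripper_force: 0.0
now [0.1513 0.3973 0.2516] [-180.    -0.  -111.2] j [  96.   -4.  -29.    0.  -65. -117.] F [ 0.4  0.6 -0.9] op 0.0878 t 1.65
.22,.358,.252,-121 [ 0.0118 -0.0782 -0.0004] turn 9.8
.26,.33,.252,-128 [ 0.0235 -0.1256 -0.0004] turn 16.8
.3,.294,.252,-136 [ 0.0427 -0.1759 -0.0004] turn 24.8
.34,.247,.252,-144 [ 0.0721 -0.2302 -0.0004] turn 32.8
.37,.2,.252,-140 [ 0.1051 -0.2751 -0.0004] turn 28.8
```

```bash
python3 drive.py '[[0.006,-0.04,0,5,0.088],[0.012,-0.078,0,10,0.088],[0.023,-0.126,0,17,0.088],[0.043,-0.176,0,25,0.088],[0.072,-0.23,0,33,0.088],[0.105,-0.275,0,25,0.088],[0.14,-0.31,0,15,0.088],[0.14,-0.31,0,5,0.088]]'; python3 go.py .5475,.1175,.2,-90 .5475,.1175,.07,-90
```

```text
clock: 2.65
tool_pos: [0.392, 0.1535, 0.2514]
orientation: [180.0, -0.0, -115.7]
force: [-0.1, 0.6, -0.2]
opening: 0.0874
gripper_force: 0.0
now [0.392  0.1535 0.2514] [ 180.    -0.  -115.7] j [ 49.  -4. -29.   0. -65. -74.] F [-0.1  0.6 -0.2] op 0.0874 t 2.65
.5475,.1175,.2,-90 [-0.0351 -0.1558  0.0514] turn -25.7
.5475,.1175,.07,-90 [-0.0352 -0.1558  0.1814] turn -25.7
```

```bash
python3 drive.py '[[-0.01,-0.06,0,-10,0.088],[-0.02,-0.11,0.02,-20,0.088],[-0.035,-0.156,0.05,-25.7,0.088],[-0.035,-0.156,0.05,-25.7,0.088]]'; python3 - <<'E'
from h import *
o=ctrl.get_obs();s=snap("wrist","w1.png");print(o["tool_pos"],o["orientation"])
from scipy.spatial.transform import Rotation as Ro
R=Ro.from_euler('xyz',o["orientation"],degrees=True).as_matrix();T=s["T_tool_cam"]
s["R"]=(R@T[:3,:3]).T; s["t"]=-s["R"]@(R@T[:3,3]+o["tool_pos"])
W=cloud(s);d=(abs(W[...,0]-.5475)<.04)&(abs(W[...,1]-.1175)<.04)
for lo,hi in((.03,.07),(.07,.086),(.086,.1)):
    p=W[d&(W[...,2]>lo)&(W[...,2]<hi)];print(lo,len(p),p.min(0) if len(p) else 0,p.max(0) if len(p) else 0)
E
python3 go.py .5475,.1175,.062,-90
```

```text
clock: 3.15
tool_pos: [0.548, 0.118, 0.1965]
orientation: [179.6, -0.2, -90.2]
force: [-1.4, -0.1, -0.6]
opening: 0.0876
gripper_force: 0.0
[0.54802219 0.11803338 0.19650763] [179.5903814   -0.24136961 -90.20663201]
0.03 833 [0.5279934  0.09582367 0.03005579] [0.57014254 0.12605038 0.06976953]
0.07 676 [0.5317413  0.10202093 0.07008277] [0.56486231 0.13539944 0.08599546]
0.086 887 [0.5352546  0.10501832 0.08600909] [0.56149068 0.1324185  0.09164188]
now [0.5472 0.1185 0.1986] [179.7  -0.2 -90.3] j [ 32.  12. -18.  -0. -60. -33.] F [-0.3 -0.   0.3] op 0.0875 t 3.2
.5475,.1175,.062,-90 [ 0.0006 -0.001   0.1366] turn -0.3
```

Wrist depth puts the shaker at (0.548, 0.1185), which agrees with the first measurement. Descend and grasp.

```bash
python3 drive.py '[[0,0,0.05,0,0.088],[0,0,0.1,0,0.088],[0,0,0.138,0,0.088],[0,0,0.138,0,0.088],[0,0,0.138,0,0.03],[0,0,0.138,0,0.03],[0,0,0.138,0,0.03],[0,0,0.138,0,0.03]]';python3 go.py .5475,.1175,.12,-90
```

```text
clock: 4.2
tool_pos: [0.5469, 0.1202, 0.0643]
orientation: [-179.9, 0.0, -90.1]
force: [-0.2, 0.3, -0.4]
opening: 0.0534
gripper_force: 0.0
now [0.5469 0.1202 0.0643] [-179.9    0.   -90.1] j [ 32.  21. -27.   0. -42. -33.] F [-0.2  0.3 -0.4] op 0.0534 t 4.2
.5475,.1175,.12,-90 [ 0.0027 -0.0006 -0.0557] turn -0.1
```

```bash
python3 drive.py '[[0,0,0,0,0.03],[0,0,0,0,0.03],[0,0,0,0,0.03],[0,0,0,0,0.03],[0,0,-0.03,0,0.03],[0,0,-0.06,0,0.03],[0,0,-0.06,0,0.03]]';python3 go.py .42,.17,.125,-90 .42,.17,.066,-90
```

```text
clock: 5.08
tool_pos: [0.5473, 0.1204, 0.1253]
orientation: [-179.9, 0.1, -90.1]
force: [0.1, -0.2, -2.0]
opening: 0.0381
gripper_force: 29.5
now [0.5473 0.1204 0.1253] [-1.799e+02  1.000e-01 -9.010e+01] j [ 32.  16. -24.   0. -50. -33.] F [ 0.1 -0.2 -2. ] op 0.0381 t 5.08
.42,.17,.125,-90 [-4.940e-02  1.273e-01  1.000e-04] turn -0.1
.42,.17,.066,-90 [-0.0493  0.1275  0.0591] turn -0.1
```

```bash
python3 drive.py '[[-0.015,0.04,0,0,0.03],[-0.033,0.085,0,0,0.03],[-0.049,0.127,0,0,0.03],[-0.049,0.127,0,0,0.03],[-0.049,0.127,0.03,0,0.03],[-0.049,0.127,0.052,0,0.03],[-0.049,0.127,0.06,0,0.03],[-0.049,0.127,0.06,0,0.03]]';python3 go.py .42,.17,.064,-90
```

```text
clock: 6.08
tool_pos: [0.4199, 0.1688, 0.0633]
orientation: [179.9, -0.1, -90.1]
force: [-0.4, -0.6, -0.9]
opening: 0.0381
gripper_force: 29.6
now [0.4199 0.1688 0.0633] [ 1.799e+02 -1.000e-01 -9.010e+01] j [ 47.  13. -40.   0. -37. -47.] F [-0.4 -0.6 -0.9] op 0.0381 t 6.08
.42,.17,.064,-90 [-0.0012 -0.0001 -0.0007] turn -0.1
```

```bash
python3 drive.py '[[0,0,0,0,0.03],[0,0,0,0,0.088],[0,0,0,0,0.088],[0,0,0,0,0.088],[0,0,0,0,0.088],[0,0,-0.06,0,0.088],[0,0,-0.1,0,0.088],[0,0,-0.1,0,0.088]]';python3 go.py .51,-.1485,.15,-98.9
```

```text
clock: 7.08
tool_pos: [0.4213, 0.1706, 0.1668]
orientation: [-179.7, 0.3, -90.1]
force: [-0.5, -0.8, -0.9]
opening: 0.0874
gripper_force: 0.0
now [0.4213 0.1706 0.1668] [-179.7    0.3  -90.1] j [ 47.   4. -33.   0. -53. -47.] F [-0.5 -0.8 -0.9] op 0.0874 t 7.08
.51,-.1485,.15,-98.9 [ 0.3191 -0.089   0.0158] turn 8.8
```

```bash
python3 drive.py '[[0.06,-0.015,0,2,0.06],[0.12,-0.03,0,4,0.03],[0.18,-0.05,0,8.8,0],[0.24,-0.07,0,8.8,0],[0.3,-0.085,0,8.8,0],[0.319,-0.089,0,8.8,0],[0.319,-0.089,0,8.8,0],[0.319,-0.089,0,8.8,0]]';python3 - <<'E'
from h import *
from scipy.spatial.transform import Rotation as Ro
s=snap("top","top1.png");W=cloud(s)
p=W[(abs(W[...,0]-.42)<.05)&(abs(W[...,1]-.17)<.05)&(W[...,2]>.03)];t=p[p[:,2]>.08];print("salt",len(p),p.max(0),t.mean(0) if len(t) else 0)
o=ctrl.get_obs();s=snap("wrist","w2.png")
R=Ro.from_euler('xyz',o["orientation"],degrees=True).as_matrix();T=s["T_tool_cam"]
s["R"]=(R@T[:3,:3]).T; s["t"]=-s["R"]@(R@T[:3,3]+o["tool_pos"])
np.savez("w2.npz",**s)
E
python3 go.py .51,-.1485,.08,-98.9
```

```text
clock: 8.07
tool_pos: [0.5077, -0.1495, 0.1629]
orientation: [179.9, -0.0, -98.9]
force: [0.6, 0.1, -0.2]
opening: 0.0132
gripper_force: 0.0
now [ 0.5079 -0.1491  0.1632] [180.    0.  -98.9] j [  5.  11. -25.  -0. -54. -14.] F [0.6 0.1 0.5] op 0.0093 t 8.12
.51,-.1485,.08,-98.9 [-0.001  -0.002   0.0832] turn 0.0Traceback (most recent call last):
  File "<stdin>", line 4, in <module>
    return umr_maximum(a, axis, None, out, keepdims, initial, where)
ValueError: zero-size array to reduction operation maximum which has no identity
```

```bash
cat >> h.py <<'E'
from scipy.spatial.transform import Rotation as Ro
def wsnap(save=None):
    o=ctrl.get_obs();s=snap("wrist",save);R=Ro.from_euler('xyz',o["orientation"],degrees=True).as_matrix();T=s["T_tool_cam"]
    s["R"]=(R@T[:3,:3]).T; s["t"]=-s["R"]@(R@T[:3,3]+o["tool_pos"]); return s
C=np.array([.5184,-.0942]);BX=np.array([-.155,-.988]);BY=np.array([.988,-.155])
def box(W): d=W[...,:2]-C; return d@BX,d@BY
E
python3 - <<'E'
from h import *
s=snap("scene","sc1.png");W=cloud(s)
p=W[(abs(W[...,0]-.42)<.06)&(abs(W[...,1]-.17)<.06)&(W[...,2]>.03)];t=p[(p[:,2]>.08)]
print("salt",len(p),p.max(0) if len(p) else 0,t.mean(0) if len(t) else 0)
s=wsnap("w2.png");W=cloud(s);bx,by=box(W);H=W[...,2]
for lo,hi in((-60,20),(20,110)):
  m=(H>.053)&(H<.064)&(abs(by)<.026)&(bx>lo/1e3)&(bx<hi/1e3); print(m.sum(),"ridge hist",np.histogram(bx[m]*1e3,bins=np.arange(lo,hi,4)))
m=(H>.053)&(H<.064)&(bx>.02)&(bx<.09)&(abs(by)<.04);print("by",np.percentile(by[m],[2,50,98]), "lid z",np.nanmedian(H[(bx>-.05)&(bx<.0)&(abs(by)<.02)]),"dish z",np.nanmedian(H[(abs(bx-.055)<.01)&(abs(by)<.015)]))
m=(H>.0505)&(H<.0535)&(abs(abs(by)-.049)<.008)&(abs(bx)<.1)
for sg in(-1,1):
    q=m&(by*sg>0); print("lip",sg,q.sum(),np.polyfit(bx[q],by[q],1))
E
```

```text
salt 1167 [0.47996292 0.1895548  0.55691872] [0.45428936 0.12844235 0.39299102]
0 ridge hist (array([0, 0, 0, 0, 0, 0, 0, 0, 0, 0, 0, 0, 0, 0, 0, 0, 0, 0, 0]), array([-60, -56, -52, -48, -44, -40, -36, -32, -28, -24, -20, -16, -12,
        -8,  -4,   0,   4,   8,  12,  16]))
1204 ridge hist (array([  0,  36, 294,   0,   0,   0,   0,   0,   0,   0,   0,   0,   0,
        11, 349, 270,   0,   0,   0,  56, 185,   3]), array([ 20,  24,  28,  32,  36,  40,  44,  48,  52,  56,  60,  64,  68,
        72,  76,  80,  84,  88,  92,  96, 100, 104, 108]))
by [-0.02112987 -0.00026197  0.02189189] lid z 0.04925645935309492 dish z 0.05065051509251545
lip -1 843 [ 0.00545527 -0.04847367]
lip 1 815 [-0.00466374  0.04931071]
```

View pics/sc1.png

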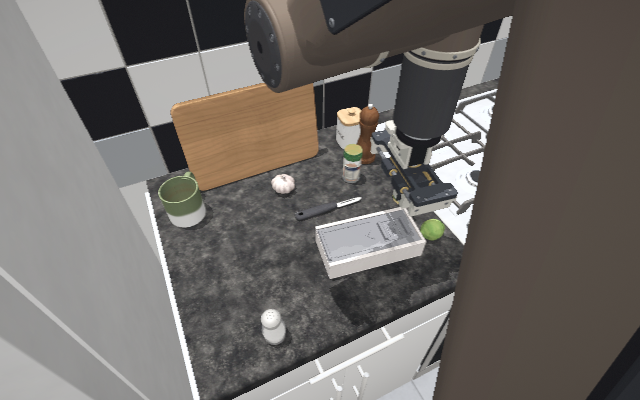

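View pics/w2.png

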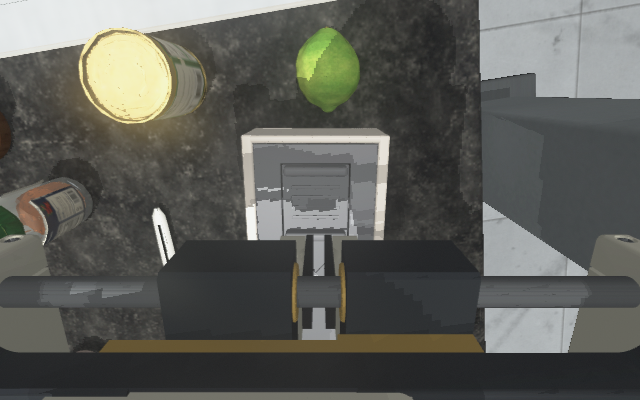

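Scene view: the shaker stands upright at (270,325), clear of the lid's run. Wrist view: the dish is at (315,200), and its depth ridges at box x of about 27–33 and 76–83 match the description. Now lower onto the dish.

```bash
python3 go.py .5111,-.1406,.077,-98.9
```

```text
now [ 0.5081 -0.1489  0.1636] [180.    0.  -98.8] j [  5.  11. -25.  -0. -54. -14.] F [-0.3 -0.3 -0.3] op 0.003 t 8.22
.5111,-.1406,.077,-98.9 [-0.0086 -0.0016  0.0866] turn 0.1
```

```bash
python3 drive.py '[[-0.0086,-0.0016,0.05,0,0],[-0.0086,-0.0016,0.08,0,0],[-0.0086,-0.0016,0.087,0,0],[-0.0086,-0.0016,0.09,0,0],[-0.0086,-0.0016,0.09,0,0]]'; python3 go.py .5111,-.1406,.0675,-98.9
```

```text
clock: 8.85
tool_pos: [0.5119, -0.1415, 0.0746]
orientation: [-179.9, 0.0, -98.9]
force: [-0.7, 0.4, 0.4]
opening: 0.0002
gripper_force: 0.0
now [ 0.5119 -0.1415  0.0746] [-179.9    0.   -98.9] j [  6.  18. -30.   0. -42. -15.] F [-0.7  0.4  0.4] op 0.0002 t 8.85
.5111,-.1406,.0675,-98.9 [-0.0007  0.001   0.0071] turn 0.0
```

```bash
python3 drive.py '[[0,0,0.004,0,0],[0,0,0.007,0,0],[0,0,0.0075,0,0],[0,0,0.0075,0,0]]'
```

```text
clock: 9.35
tool_pos: [0.5123, -0.1416, 0.0672]
orientation: [-179.9, 0.0, -98.9]
force: [-0.5, 1.2, 8.3]
opening: 0.0008
gripper_force: 4.4
```

```bash
python3 drive.py '[[-0.003,0,0,0,0],[-0.006,0,0,0,0],[-0.01,0,0,0,0],[-0.015,0,0,0,0],[-0.02,0,0,0,0],[-0.025,0,0,0,0],[-0.03,0,0,0,0]]'; python3 go.py
```

```text
clock: 10.22
tool_pos: [0.5169, -0.1122, 0.0672]
orientation: [-179.9, -0.0, -98.9]
force: [-0.9, -0.7, 7.4]
opening: 0.0002
gripper_force: 4.1
now [ 0.5169 -0.1122  0.0672] [-179.9   -0.   -98.9] j [  9.  18. -31.   0. -41. -18.] F [-0.9 -0.7  7.4] op 0.0002 t 10.22
```

```bash
python3 drive.py '[[-0.02,0,-0.003,0,0],[-0.045,0,-0.004,0,0],[-0.07,0,-0.004,0,0],[-0.095,0,-0.004,0,0],[-0.12,0,-0.004,0,0],[-0.14,0,-0.004,0,0],[-0.15,0,-0.004,0,0],[-0.15,0,-0.004,0,0]]'
```

```text
clock: 11.22
tool_pos: [0.5396, 0.037, 0.0703]
orientation: [-179.9, 0.1, -98.8]
force: [2.5, 0.6, 4.2]
opening: 0.0001
gripper_force: 2.0
```

```bash
python3 drive.py '[[-0.004,0,0,0,0],[-0.008,0,0,0,0],[-0.01,0,0,0,0],[-0.012,0,0,0,0],[-0.012,0,0,0,0]]'
```

```text
clock: 11.85
tool_pos: [0.54, 0.0478, 0.0697]
orientation: [179.9, -0.0, -98.9]
force: [-0.5, -3.1, 3.6]
opening: 0.0003
gripper_force: 2.1
```

```bash
python3 drive.py '[[-0.002,0,0,0,0],[-0.004,0,0,0,0],[-0.004,0,0,0,0]]'
```

```text
clock: 12.22
tool_pos: [0.5399, 0.0487, 0.0696]
orientation: [179.8, -0.3, -98.9]
force: [3.1, -20.6, 4.2]
opening: 0.0005
gripper_force: 12.1
```

```bash
python3 drive.py '[[0.006,0,0,0,0],[0.012,0,-0.005,0,0],[0.012,0,-0.04,0,0],[0.012,0,-0.09,0,0.02],[0.012,0,-0.09,0,0.05]]'; python3 go.py .6615,-.037,.14,-93.8; python3 - <<'E'
from h import *
s=wsnap();W=cloud(s);bx,by=box(W);H=W[...,2]
m=(abs(by)<.03)&(H>.053)&(H<.062)&(bx<-.05)&(bx>-.17);print("ridges",np.histogram(bx[m]*1e3,bins=np.arange(-170,-50,5)))
E
```

```text
clock: 12.85
tool_pos: [0.542, 0.0412, 0.1641]
orientation: [-179.6, 0.2, -98.8]
force: [-0.0, -0.8, -1.1]
opening: 0.0149
gripper_force: 0.0
now [0.542  0.0412 0.1641] [-179.6    0.2  -98.8] j [ 25.  12. -23.   0. -54. -34.] F [-0.  -0.8 -1.1] op 0.0149 t 12.85
.6615,-.037,.14,-93.8 [ 0.059  -0.13    0.0248] turn -5.0
ridges (array([  0,   0,  56, 382, 171,   0,   0,   0,   0,   0,   0,   0,   0,
       442, 199,   0,   0,   0,   0,   0,   0,   0,   0]), array([-170, -165, -160, -155, -150, -145, -140, -135, -130, -125, -120,
       -115, -110, -105, -100,  -95,  -90,  -85,  -80,  -75,  -70,  -65,
        -60,  -55]))
```

```bash
python3 drive.py '[[0.02,-0.045,0,0,0.06],[0.04,-0.09,0,-2,0.06],[0.059,-0.13,0.02,-5,0.06],[0.059,-0.13,0.025,-5,0.06],[0.059,-0.13,0.025,-5,0.06]]'; python3 - <<'E'
from h import *
s=wsnap("w3.png");W=cloud(s);H=W[...,2]
p=W[(H>.004)&(H<.03)&(abs(W[...,0]-.66)<.03)&(W[...,1]>-.18)&(W[...,1]<.04)]
print(len(p),p.min(0),p.max(0))
for a in np.arange(-.165,.03,.015):
    q=p[(p[:,1]>=a)&(p[:,1]<a+.015)]
    if len(q)>5: print("y%.3f n%d x %.3f..%.3f mid %.4f z %.3f"%(a+.0075,len(q),*np.percentile(q[:,0],[3,97]),np.percentile(q[:,0],[3,97]).mean(),np.median(q[:,2])))
E
python3 go.py .6615,-.037,.031,-93.8
```

```text
clock: 13.52
tool_pos: [0.6576, -0.0383, 0.133]
orientation: [179.8, -0.0, -93.9]
force: [-0.5, 0.3, 0.9]
opening: 0.0597
gripper_force: 0.0
5205 [ 0.63780449 -0.15068587  0.00406551] [0.67777856 0.01829397 0.01934836]
y-0.143 n352 x 0.648..0.660 mid 0.6541 z 0.010
y-0.128 n396 x 0.649..0.661 mid 0.6550 z 0.010
y-0.113 n409 x 0.650..0.663 mid 0.6565 z 0.009
y-0.098 n393 x 0.651..0.664 mid 0.6576 z 0.009
y-0.083 n434 x 0.652..0.666 mid 0.6589 z 0.014
y-0.068 n518 x 0.651..0.669 mid 0.6599 z 0.016
y-0.053 n563 x 0.651..0.672 mid 0.6611 z 0.016
y-0.038 n570 x 0.651..0.673 mid 0.6620 z 0.016
y-0.023 n547 x 0.652..0.675 mid 0.6631 z 0.015
y-0.008 n511 x 0.653..0.676 mid 0.6644 z 0.014
y0.007 n463 x 0.654..0.677 mid 0.6655 z 0.013
y0.022 n45 x 0.657..0.672 mid 0.6646 z 0.011
now [ 0.658  -0.0379  0.1341] [179.9  -0.  -93.9] j [ 14.  24. -10.  -0. -56. -17.] F [-0.4  0.8 -0.3] op 0.0597 t 13.57
.6615,-.037,.031,-93.8 [-0.0012 -0.0037  0.1031] turn -0.1
```

```bash
python3 drive.py '[[-0.001,-0.004,0.05,0.5,0.06],[-0.001,-0.004,0.085,0.5,0.06],[-0.001,-0.004,0.1,0.5,0.06],[-0.001,-0.004,0.102,0.5,0.06],[-0.001,-0.004,0.102,0.5,0.06],[-0.001,-0.004,0.102,0.5,0.01],[-0.001,-0.004,0.102,0.5,0.01],[-0.001,-0.004,0.102,0.5,0.01]]'; python3 go.py .662,-.037,.031,-94.3
```

```text
clock: 14.58
tool_pos: [0.6632, -0.0375, 0.0336]
orientation: [-180.0, 0.0, -94.4]
force: [-0.3, 0.0, -0.1]
opening: 0.0353
gripper_force: 0.0
now [ 0.6632 -0.0375  0.0336] [-180.     0.   -94.4] j [ 14.  31. -14.   0. -45. -18.] F [-0.3  0.  -0.1] op 0.0353 t 14.57
.662,-.037,.031,-94.3 [-0.0004  0.0012  0.0026] turn -0.1
```

```bash
python3 drive.py '[[0,0,0,0,0.01],[0,0,0,0,0.01],[0,0,0,0,0.01]]'; python3 go.py .662,-.037,.031,-94.3
```

```text
clock: 14.95
tool_pos: [0.6629, -0.0375, 0.0331]
orientation: [180.0, -0.0, -94.4]
force: [-2.3, 0.1, 1.0]
opening: 0.0214
gripper_force: 30.0
now [ 0.6629 -0.0375  0.0331] [180.   -0.  -94.4] j [ 14.  31. -14.   0. -45. -18.] F [-2.3  0.1  1. ] op 0.0214 t 14.95
.662,-.037,.031,-94.3 [-0.0005  0.001   0.0021] turn -0.1
```

```bash
python3 drive.py '[[0,0,-0.03,0,0.01],[0,0,-0.08,0,0.01],[0,0,-0.1,0,0.01],[0,0,-0.1,0,0.01]]'; python3 go.py .522,-.0715,.13,-98.9 .522,-.0715,.039,-98.9
```

```text
clock: 15.45
tool_pos: [0.6639, -0.0373, 0.1349]
orientation: [-179.8, 0.1, -94.4]
force: [-0.6, 0.5, -1.3]
opening: 0.0211
gripper_force: 29.9
now [ 0.6639 -0.0373  0.1349] [-1.798e+02  1.000e-01 -9.440e+01] j [ 14.  25.  -9.   0. -56. -18.] F [-0.6  0.5 -1.3] op 0.0211 t 15.45
.522,-.0715,.13,-98.9 [0.045  0.1389 0.0044] turn 4.5
.522,-.0715,.039,-98.9 [0.045  0.1392 0.0954] turn 4.5
```

```bash
python3 drive.py '[[0.015,0.04,0,1,0.01],[0.03,0.085,0,2.5,0.01],[0.042,0.125,0,4,0.01],[0.045,0.139,0,4.5,0.01],[0.045,0.139,0,4.5,0.01],[0.045,0.139,0,4.5,0.01]]'; python3 - <<'E'
from h import *
s=wsnap("w4.png");W=cloud(s);H=W[...,2];bx,by=box(W)
m=(H>.07)&(H<.12)&(bx>.0)&(bx<.13)&(abs(by)<.04)
for a in np.arange(.0,.11,.012):
    q=m&(bx>=a)&(bx<a+.012)
    if q.sum()>5: print("bx%.3f by %.4f z %.3f"%(a+.006,np.median(by[q]),np.median(H[q])))
print("tip",np.percentile(bx[m],99.5))
E
python3 go.py .522,-.0715,.039,-98.9
```

```text
clock: 16.2
tool_pos: [0.5219, -0.0715, 0.1328]
orientation: [-180.0, -0.0, -98.9]
force: [-0.3, -0.3, -1.3]
opening: 0.0215
gripper_force: 29.9
bx0.006 by -0.0006 z 0.116
bx0.018 by -0.0005 z 0.115
bx0.030 by -0.0005 z 0.109
bx0.042 by -0.0009 z 0.109
bx0.054 by -0.0007 z 0.109
bx0.066 by -0.0007 z 0.110
bx0.078 by -0.0008 z 0.110
bx0.090 by -0.0008 z 0.110
tip 0.08932984045004531
now [ 0.5219 -0.0715  0.1327] [180.   -0.  -98.9] j [ 14.  13. -27.   0. -50. -22.] F [ 0.2  0.4 -1.5] op 0.0216 t 16.25
.522,-.0715,.039,-98.9 [-0.     -0.0001  0.0937] turn 0.0
```

View pics/w4.png

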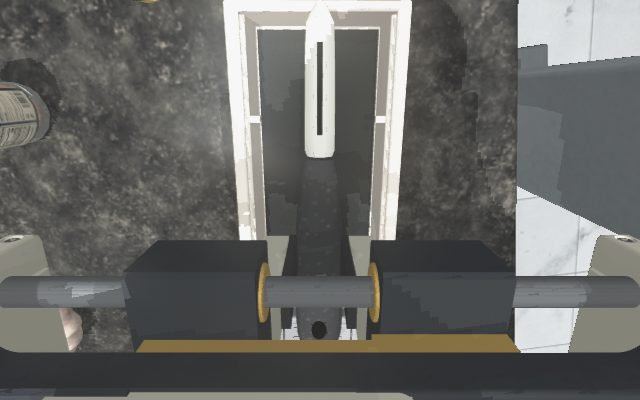

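The peeler (blade at (320,60–155)) is centred over the open box and level. Lower it in.

```bash
python3 drive.py '[[0,0,0.03,0,0.01],[0,0,0.06,0,0.01],[0,0,0.08,0,0.01],[0,0,0.088,0,0.01],[0,0,0.091,0,0.01],[0,0,0.091,0,0.01]]'; python3 go.py .522,-.0715,.038,-98.9
```

```text
clock: 17.0
tool_pos: [0.5215, -0.0716, 0.0424]
orientation: [-180.0, 0.0, -98.9]
force: [0.2, 0.6, -0.4]
opening: 0.0215
gripper_force: 29.9
now [ 0.5215 -0.0716  0.0424] [-180.     0.   -98.9] j [ 14.  20. -32.   0. -37. -22.] F [ 0.2  0.6 -0.4] op 0.0215 t 17.0
.522,-.0715,.038,-98.9 [-0.0002 -0.0005  0.0044] turn 0.0
```

```bash
python3 drive.py '[[0,0,0.002,0,0.01],[0,0,0.004,0,0.01],[0,0,0.004,0,0.01]]'
```

```text
clock: 17.38
tool_pos: [0.5209, -0.0717, 0.0381]
orientation: [-180.0, 0.0, -98.9]
force: [-0.2, 0.4, -0.4]
opening: 0.0214
gripper_force: 29.9
```

```bash
python3 drive.py '[[0,0,0.001,0,0.01],[0,0,0.001,0,0.01]]';python3 drive.py '[[0,0,0.001,0,0.01],[0,0,0.001,0,0.01]]'
```

```text
clock: 17.62
tool_pos: [0.521, -0.0718, 0.0379]
orientation: [-180.0, -0.0, -98.9]
force: [-3.8, 0.0, 9.0]
opening: 0.0219
gripper_force: 30.2
clock: 17.88
tool_pos: [0.5211, -0.0718, 0.0378]
orientation: [-180.0, -0.0, -98.8]
force: [-7.3, 2.6, 20.0]
opening: 0.0217
gripper_force: 30.5
```

```bash
python3 drive.py '[[0,0,-0.0015,0,0.01],[0,0,-0.0015,0,0.01],[0,0,-0.0015,0,0.034],[0,0,-0.0015,0,0.034],[0,0,-0.0015,0,0.034],[0,0,-0.03,0,0.034],[0,0,-0.07,0,0.034],[0,0,-0.09,0,0.034]]'; python3 - <<'E'
from h import *
s=wsnap("w5.png");W=cloud(s);H=W[...,2];bx,by=box(W)
F=s["frame"].astype(int)
m=(H>.008)&(H<.03)&(bx>-.1)&(bx<.1)&(abs(by)<.03)
for a in np.arange(-.09,.1,.015):
    q=m&(bx>=a)&(bx<a+.015)
    if q.sum()>5: print("bx%.3f n%d by %.4f z %.3f"%(a+.0075,q.sum(),np.median(by[q]),np.median(H[q])))
print(np.percentile(bx[m],[.5,99.5]))
E
C='.5411,.047'; python3 go.py .5388,.0361,.15,-98.9
```

```text
clock: 18.88
tool_pos: [0.5217, -0.0717, 0.128]
orientation: [-179.9, 0.0, -98.9]
force: [0.3, 0.5, 0.2]
opening: 0.0341
gripper_force: 0.0
bx-0.082 n98 by -0.0015 z 0.016
bx-0.068 n527 by -0.0007 z 0.018
bx-0.052 n589 by -0.0015 z 0.019
bx-0.037 n627 by -0.0007 z 0.020
bx-0.022 n658 by -0.0007 z 0.020
bx-0.007 n677 by -0.0014 z 0.021
bx0.007 n645 by -0.0013 z 0.021
bx0.022 n542 by -0.0013 z 0.019
bx0.037 n534 by -0.0006 z 0.013
bx0.053 n572 by -0.0012 z 0.014
bx0.068 n549 by -0.0012 z 0.014
bx0.082 n550 by -0.0012 z 0.014
bx0.098 n736 by 0.0002 z 0.019
[-0.07887789  0.09838182]
now [ 0.5227 -0.0716  0.13  ] [-1.797e+02  1.000e-01 -9.890e+01] j [ 14.  13. -27.   0. -49. -22.] F [ 0.8 -0.5  2.4] op 0.034 t 18.93
.5388,.0361,.15,-98.9 [-0.1089  0.0006 -0.0199] turn 0.0
```

The peeler lies flat along the box's mid-line (box x -79 to +91). Move back to the dish.

```bash
python3 drive.py '[[-0.04,0,-0.01,0,0],[-0.08,0,-0.01,0,0],[-0.102,0,0,0,0],[-0.102,0,0,0,0],[-0.102,0,0.03,0,0],[-0.102,0,0.04,0,0],[-0.102,0,0.04,0,0]]'; python3 go.py .5378,.0293,.0735,-98.9
```

```text
clock: 19.8
tool_pos: [0.5361, 0.0282, 0.0854]
orientation: [179.9, -0.1, -98.9]
force: [0.4, -0.1, 1.0]
opening: 0.0008
gripper_force: 0.0
now [0.5361 0.0282 0.0854] [ 1.799e+02 -1.000e-01 -9.890e+01] j [ 24.  17. -29.   0. -44. -33.] F [ 0.4 -0.1  1. ] op 0.0008 t 19.8
.5378,.0293,.0735,-98.9 [-0.0014 -0.0015  0.0118] turn -0.0
```

```bash
python3 drive.py '[[-0.001,-0.0015,0.008,0,0],[-0.001,-0.0015,0.012,0,0],[-0.001,-0.0015,0.012,0,0],[0.005,-0.0015,0.012,0,0],[0.015,-0.0015,0.012,0,0],[0.03,-0.0015,0.012,0,0],[0.05,-0.0015,0.012,0,0],[0.07,-0.0015,0.012,0,0]]';  python3 drive.py '[[0.02,0,0,0,0],[0.04,0,0,0,0],[0.06,0,0,0,0],[0.08,0,0,0,0],[0.095,0,0,0,0],[0.1,0,0,0,0],[0.1,0,0,0,0]]'; python3 go.py .5079,-.1609,.0735,-98.9
```

```text
clock: 20.8
tool_pos: [0.5273, -0.0418, 0.0743]
orientation: [-180.0, 0.0, -98.9]
force: [1.2, 2.3, 0.8]
opening: 0.0004
gripper_force: 1.1
clock: 21.68
tool_pos: [0.5113, -0.1396, 0.0738]
orientation: [179.9, -0.0, -98.9]
force: [-0.0, -0.0, -0.3]
opening: 0.0008
gripper_force: 0.0
now [ 0.5113 -0.1396  0.0738] [179.9  -0.  -98.9] j [  6.  18. -30.   0. -42. -15.] F [-0.  -0.  -0.3] op 0.0008 t 21.68
.5079,-.1609,.0735,-98.9 [0.0216 0.0001 0.0003] turn -0.0
```

```bash
python3 drive.py '[[0.005,0,0,0,0],[0.01,0,0,0,0],[0.013,0,0,0,0],[0.016,0,0,0,0],[0.019,0,0,0,0],[0.021,0,0,0,0],[0.022,0,0,0,0],[0.022,0,0,0,0]]'; python3 go.py
```

```text
clock: 22.68
tool_pos: [0.5087, -0.1583, 0.0737]
orientation: [-180.0, 0.2, -98.9]
force: [0.5, 22.8, -1.6]
opening: 0.0004
gripper_force: 10.6
now [ 0.5087 -0.1583  0.0737] [-180.     0.2  -98.9] j [  4.  18. -30.  -0. -42. -12.] F [ 0.5 22.8 -1.6] op 0.0004 t 22.68
```

```bash
python3 drive.py '[[-0.006,0,-0.002,0,0],[-0.008,0,-0.04,0,0],[-0.008,0,-0.09,0,0],[-0.008,0,-0.09,0,0]]';python3 - <<'E'
from h import *
s=wsnap("w6.png");W=cloud(s);bx,by=box(W);H=W[...,2]
m=(H>.051)&(H<.064)&(abs(by)<.02)&(bx>.01)&(bx<.11); print(np.histogram(bx[m]*1e3,bins=np.arange(20,110,2)))
for a,b in((.026,.034),(.075,.083)):
    q=(abs(by)<.02)&(bx>a)&(bx<b)&(H>.045); print("ridge z",np.nanpercentile(H[q],[50,90]))
print("lid z",np.nanmedian(H[(bx>.0)&(bx<.02)&(abs(by)<.02)]),"dish z",np.nanmedian(H[(abs(bx-.055)<.01)&(abs(by)<.015)]))
w=np.load("w2.npz") if 0 else None
E
```

```text
clock: 23.18
tool_pos: [0.5122, -0.1536, 0.1684]
orientation: [-179.6, 0.0, -98.8]
force: [-0.7, 0.8, -0.1]
opening: 0.0004
gripper_force: 0.0
(array([  0,   0,   2,   5,   5, 166,   0,   0,   0,   0,   1,   2,   0,
         1,   1,   0,   0,   0,   5,   5,   0,   0,   3,   3,   0,   0,
         0,  43, 119, 158, 170, 101,   1,   0,   0,   0,   1,   0,   0,
       101, 164, 161,   8,   0]), array([ 20,  22,  24,  26,  28,  30,  32,  34,  36,  38,  40,  42,  44,
        46,  48,  50,  52,  54,  56,  58,  60,  62,  64,  66,  68,  70,
        72,  74,  76,  78,  80,  82,  84,  86,  88,  90,  92,  94,  96,
        98, 100, 102, 104, 106, 108]))
ridge z [0.05031788 0.05620815]
ridge z [0.23623502 0.23938673]
lid z 0.04896013945172511 dish z 0.04984337256861385
```

```bash
python3 drive.py '[[-0.05,0,-0.03,0,0],[-0.1,0,-0.06,0,0],[-0.1,0,-0.06,0,0]]'; python3 -c "
from h import *
snap('scene','sc2.png')
W=cloud(wsnap());bx,by=box(W);H=W[...,2]
print('lid z',np.nanmedian(H[(bx>.0)&(bx<.02)&(abs(by)<.02)]),'dish z',np.nanmedian(H[(abs(bx-.055)<.01)&(abs(by)<.015)]))
for a in(.02,.07):
  m=(H>.053)&(H<.064)&(abs(by)<.02)&(bx>a)&(bx<a+.02);print(m.sum(),np.percentile(bx[m],[5,50,95]) if m.any() else 0)"
```

```text
clock: 23.6
tool_pos: [0.5265, -0.052, 0.2255]
orientation: [-179.8, 0.0, -98.7]
force: [0.1, 0.1, -0.5]
opening: 0.0002
gripper_force: 0.0
lid z 0.0491673202760821 dish z 0.04928897407646897
421 [0.02434792 0.02769366 0.03091991]
492 [0.07528385 0.0783485  0.08187443]
```

View pics/sc2.png

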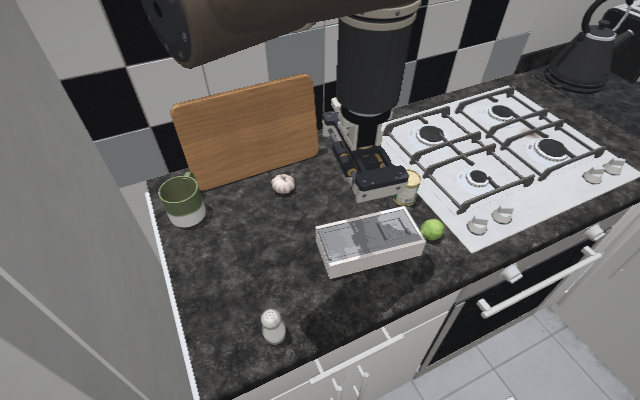

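The scene looks right: shaker upright at (270,325), lid on the box, bystanders in place. But compared with the first wrist measurement the tab ridges sit about 2 mm toward -x and the dish about 1 mm low, so the catch has not snapped. I'll press the tab and push the lid home.

```bash
python3 go.py .5094,-.1515,.0735,-98.9
```

```text
now [ 0.5246 -0.054   0.2231] [179.9  -0.  -98.8] j [ 15.   8. -20.  -0. -62. -24.] F [-0.2 -0.5 -0.6] op 0.0004 t 23.7
.5094,-.1515,.0735,-98.9 [ 0.0986 -0.0002  0.1496] turn 0.1
```

```bash
python3 drive.py '[[0.05,0,0.03,0,0],[0.0985,0,0.07,0,0],[0.0985,0,0.11,0,0],[0.0985,0,0.14,0,0],[0.0985,0,0.146,0,0],[0.0985,0,0.15,0,0],[0.0985,0,0.15,0,0]]'; python3 go.py .508,-.1604,.0675,-98.9
```

```text
clock: 24.58
tool_pos: [0.5104, -0.1516, 0.0747]
orientation: [-179.9, 0.0, -98.9]
force: [0.7, -0.7, -0.5]
opening: 0.0003
gripper_force: 0.0
now [ 0.5104 -0.1516  0.0747] [-179.9    0.   -98.9] j [  5.  18. -30.   0. -42. -13.] F [ 0.7 -0.7 -0.5] op 0.0003 t 24.57
.508,-.1604,.0675,-98.9 [0.0091 0.001  0.0072] turn 0.0
```

```bash
python3 drive.py '[[0,0.001,0.004,0,0],[0,0.001,0.0075,0,0],[0,0.001,0.0075,0,0]]'; python3 drive.py '[[0.003,0,0,0,0],[0.006,0,0,0,0],[0.009,0,0,0,0],[0.01,0,0,0,0]]';python3 go.py
```

```text
clock: 24.95
tool_pos: [0.5104, -0.1513, 0.0674]
orientation: [-179.8, 0.0, -98.8]
force: [1.5, -2.1, 6.1]
opening: 0.0005
gripper_force: 2.9
clock: 25.45
tool_pos: [0.5088, -0.1584, 0.0671]
orientation: [-179.8, 0.2, -98.9]
force: [0.0, 25.1, 8.5]
opening: 0.0006
gripper_force: 13.5
now [ 0.5088 -0.1584  0.0671] [-179.8    0.2  -98.9] j [  4.  19. -30.  -0. -41. -12.] F [ 0.  25.1  8.5] op 0.0006 t 25.45
```

It stops at the same place with the tab pressed, so that is the end stop. The 2 mm offset probably came from the arm still settling during the picture. Release and measure from rest.

```bash
python3 drive.py '[[-0.002,0,-0.004,0,0],[-0.002,0,-0.007,0,0],[-0.006,0,-0.009,0,0],[-0.01,0,-0.04,0,0],[-0.017,0,-0.09,0,0],[-0.017,0,-0.09,0,0],[-0.017,0,-0.09,0,0],[-0.017,0,-0.09,0,0]]'; python3 drive.py '[[0,0,0,0,0],[0,0,0,0,0],[0,0,0,0,0],[0,0,0,0,0]]'; python3 -c "
from h import *
for i in range(2):
 W=cloud(wsnap());bx,by=box(W);H=W[...,2]
 print('lid z',np.nanmedian(H[(bx>.0)&(bx<.02)&(abs(by)<.02)]),'dish z',np.nanmedian(H[(abs(bx-.055)<.01)&(abs(by)<.015)]))
 for a in(.02,.07,.09):
  m=(H>.05 if a==.09 else H>.053)&(H<.064)&(abs(by)<.02)&(bx>a)&(bx<a+.02);print(m.sum(),np.percentile(bx[m],[5,50,95]) if m.any() else 0)"; python3 go.py
```

```text
clock: 26.45
tool_pos: [0.5091, -0.1445, 0.1553]
orientation: [179.9, -0.0, -98.9]
force: [0.1, -0.4, -0.2]
opening: 0.0008
gripper_force: 0.0
clock: 26.95
tool_pos: [0.5101, -0.1444, 0.1565]
orientation: [180.0, -0.0, -98.9]
force: [-0.8, -0.3, -0.8]
opening: 0.0002
gripper_force: 0.0
lid z 0.04909195016650543 dish z 0.14072998622336585
371 [0.02792929 0.0302759  0.03148105]
631 [0.07592669 0.07949747 0.08218815]
577 [0.09352855 0.10132176 0.10404159]
lid z 0.04900769340596351 dish z 0.1406632204552515
379 [0.02780029 0.03027809 0.03147451]
628 [0.0758443  0.0794815  0.08218908]
588 [0.09354288 0.10094034 0.10402589]
now [ 0.5101 -0.1445  0.1566] [-180.    -0.   -98.9] j [  5.  12. -25.   0. -53. -14.] F [-0.6  0.6 -0.5] op 0.0003 t 27.05
```

```bash
python3 -c "
from h import *
W=cloud(wsnap());bx,by=box(W);H=W[...,2]
z=[np.median(H[(abs(by)<.02)&(bx>a)&(bx<a+.008)&(H>.053)&(H<.064)]) for a in(.026,.076)];print(z)
if min(z)>.056: print(ctrl.close_job())"
```

```text
[np.float64(0.05741998582541837), np.float64(0.0577537673238211)]
the job is handed in; nothing more can be done
None
```

The job is handed in, at about 27 s of the 70 s allowed: the salt shaker was in the way and now stands upright clear of the lid's run, the peeler lies flat in the box, and the lid is shut against its stop with the tab measured back up (I did not pull on the lid to test the lock).

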